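# Find the gift tin with the stiff hinge and slide it under the display riser

## Task

One of the two hinged gift tins is faulty: its lid is stiff and stays up where you leave it, while a good lid drops shut by itself when let go. Try the lids by their pull tabs to find the stiff one, raising it well clear, then shut it and slide that tin into the lane under the clear riser, fully home against the stop at the back. Leave the good tin shut about where it stands, and do not disturb the mug, the jar or the cardboard box.

Things in the scene. Friction and masses are not known exactly. Their poses are not given: they have to be found in the camera images.
- tin_a: One of two same-looking hinged metal tins with a light wood inlay on the lid and a dark wood pull tab; loose, 0.5 to 0.75 kg. 140 mm long (own x), 78 mm wide (own y: too wide to grasp), 38 mm high shut, without the tab. Origin: centre of its underside. The lid (top 10 mm) hinges along the +y long edge, at own y +39, z 28 mm; its -y edge rises.
- tin_b: The other tin, the same sizes, origin and axes. Either may be the stiff one: only trying tells. A shut tin can be dragged about by its firmly pinched tab, or pushed by its sides; its smooth underside slides with about 2 to 3 N.
- lidpart_a (a joint): Lid angle of tin_a in rad: 0 shut, up to 1.2 open. A good lid swings freely and drops shut from any angle; the stiff one holds any angle and takes about 1.9 N at the tab to raise.
- lidpart_b (a joint): Lid angle of tin_b, the same way.
- tab_a (a point): Middle of the top end of tin_a's pull tab; moves with the lid. The tab stands on the lid at own x 0, y -22 mm: 14 mm along own x, 18 mm along own y, 22 mm tall (38 to 60 mm above the table when shut). Held firmly, it wants the hand to turn with the lid.
- tab_b (a point): The same point of tin_b's pull tab.
- riser: Fixed clear deck, 185 mm long (own x) by 124 mm, on dark steel side walls; underside at 68 mm, top 76 mm. Origin: on the table under the middle of its front edge, the mouth; own x points into the lane, 94 mm wide. Splayed guides 25 mm high reach 40 mm out in front. Stop bar 30 mm high, face 160 mm inside: a tin at home is centred 90 mm inside, its near end 20 mm under the deck.
- mug: White mug, 76 mm across, 88 mm high, standing on the deck towards the back. Origin: centre of its underside. Bystander.
- jar: Glass jar, 70 mm across, 110 mm high, on the table, on the left. Origin: centre of its underside. Bystander.
- giftbox: Cardboard box 70 x 100 x 60 mm (own x, y, z) on the table, on the right. Origin: centre of its underside. Bystander.
Things that resemble listed ones, but are neither listed nor needed, are in the scene too. Leave any pink or yellow look-alike of the tin_a alone.

How it is judged:
By the outcome, as a careful person would: the job done as asked, in the order asked, and still so for the second after the job is handed in, with the robot touching nothing.
It also fails if it takes over 72 s, if anything falls off the work surface, if the arm or the gripper's body presses on something with over 40 N, if the wrist force passes 120 N, or if a joint passes its speed limit or range.

## Robot

A 6-joint arm with a two-finger parallel gripper is mounted at the origin on the work surface. World frame = base frame: x ahead of the robot, y to its left, z up, the work surface at z = 0. Lengths are in mm, angles in rad, forces in N, time in s.
With the tool pointing down it reaches from about 300 to 775 mm from the base axis. Payload 14.6 kg.
Tool frame: the origin (TCP) lies on the centre line of the jaws, within the pads' length; the fingertips stand 19 mm ahead of it and the grasp point (between the pads) is the TCP (bot.tip_reach is the distance from the TCP to the fingertips, in mm); z points along the fingers, y is the line along which they close (so a half turn about z gives the same grasp; the last joint's range is limited). The gripper opens to 85 mm and grips with 20 to 120 N. Pads are 22 mm wide; open, the fingers measure 114 mm over their backs; the gripper's body (76 mm by 85 mm) begins 54 mm behind the grasp point. The pads swing forward as they close: fully open they stand 13 mm farther back than shut.
Start: joints at [1.084, 0.3, 1.521, -0, 1.321, -0.067], TCP at [224.164, 502.235, 250.281] pointing down, gripper open.
Joint ranges: [-3.03, 3.03], [-0.79, 2.21], [0.23, 2.52], [-1.04, 4.18], [0, 3.07], [-2.55, 2.55]. Speed limits (rad/s): [2.22, 2.22, 2.57, 3.14, 3.14, 3.14].

## Interface

Orientations are given as a unit quaternion [w, x, y, z].
In Python, from rig import bot gives the robot as it stands. Calls block until the motion is done:
- bot.move_to(position, orientation): joint-space move of the TCP to a pose.
- bot.servo_line(position, attitude=None, speed=150, until_force=None): straight line of the TCP; attitude=None keeps the orientation; speed is the mean speed in mm/s. With until_force (N) it stops when the force on the tool has changed by that much, and returns True; else False.
- bot.move_joints(angles): joint-space move.
- bot.move_gripper(opening, grip_force=None): finger opening in mm; grip_force is the grip in N (None keeps the last); returns when the fingers have stopped.
- bot.dwell(seconds).
- bot.ik(position, orientation): joint angles nearest the present ones, or None.
- bot.read_state(): the state.
- bot.read_camera(name): name is "scene" or "top" or "wrist"; returns a dict with "image" (400x640x3 uint8, blue, green, red), "depth" (400x640 float32, mm along the optical axis (not along the pixel's ray), 0 where there is no reading), "fovy" (degrees; the focal length in pixels is half the picture's height over the tangent of half this angle, whatever the lens; pixels are square), "cx", "cy" (the principal point, pixels), "eye" and "attitude" of the camera in the world; the wrist camera has in their place "mount" (4x4, takes a point from camera to tool coordinates, whose origin is the TCP and whose axes are the flange's). Camera axes: x right, y down, z forward; pixel columns grow to the right and rows downward; lengths in mm; the calibration is good to about 2 mm. A picture is of the moment at which its call begins: read the wrist's pose just before it.
A pose or a line that the arm cannot do raises bot.MotionError and nothing moves.
- bot.finish_job(): hands the job in; it is judged then, once.
The state is a dict: "clock": time; "joint_positions": joint angles; "qvel": joint speeds; "effort": joint torques, N m; "ee_pos": TCP position; "tool_rot": TCP orientation; "ft_force": force on the tool from outside, world axes, zero at the start; "moment": the same for the moment, N m; "grip_width": finger opening in mm; "grip_force": force on a finger pad.
Only numpy, scipy, OpenCV 4.12 (cv2) and the standard library are available. Lean on these libraries where they do the work, as an engineer would, in place of code of your own. Each camera call takes 0.05 s, during which the arm holds its last target. There are 200 camera calls.

## Working session

There is one attempt and no reset: what is moved stays moved. The work goes in short steps, each a Python script; the robot and the scene stay as the last script left them, time stands still between calls to the robot, and variables do not carry over. Pictures are saved under pics/ and viewed, at most 10 in all, crops included, and the job is handed in when it is done.

```bash
mkdir -p pics; ls; cat > h.py <<'E'
import numpy as np, cv2
from scipy.spatial.transform import Rotation as R
from rig import bot
def rot(q): return R.from_quat([q[1],q[2],q[3],q[0]])
def quat(r): x,y,z,w=r.as_quat(); return [w,x,y,z]
def cloud(c):
    """world point per pixel for a fixed camera"""
    f=200/np.tan(np.radians(c["fovy"])/2); d=c["depth"]
    v,u=np.mgrid[0:400,0:640]
    P=np.stack([(u-c["cx"])/f*d,(v-c["cy"])/f*d,d],-1)
    a=np.array(c["attitude"]); M=rot(a).as_matrix() if a.size==4 else a.reshape(3,3)
    return P@M.T+np.array(c["eye"])
E
python3 - <<'E'
from h import *
for n in("scene","top"):
    c=bot.read_camera(n); cv2.imwrite(f"pics/{n}0.png",c["image"]); np.savez(f"{n}0.npz",P=cloud(c),im=c["image"],d=c["depth"]); print(n,c["fovy"],c["cx"],c["cy"],c["eye"],c["attitude"])
s=bot.read_state(); print(s["tool_rot"],s["clock"],s["ft_force"])
E
```

```text
pics
scene 43.15047991669 328.3735296545109 211.48628068295722 [1446.80586245 -352.32238528 1208.24868314] [-0.28658669  0.76750582  0.53634444 -0.20282388]
top 57.7024281069084 320.21052497554786 202.34416982110727 [ 444.74879445  -51.41012856 1098.54624211] [ 0.02827131 -0.7042329   0.70892938 -0.02599781]
[-1.34785127e-04  2.08385825e-01  9.78046560e-01 -5.06520723e-04] 0.1 [ 0.11953855 -0.1823567   0.44905779]
```

View pics/top0.png

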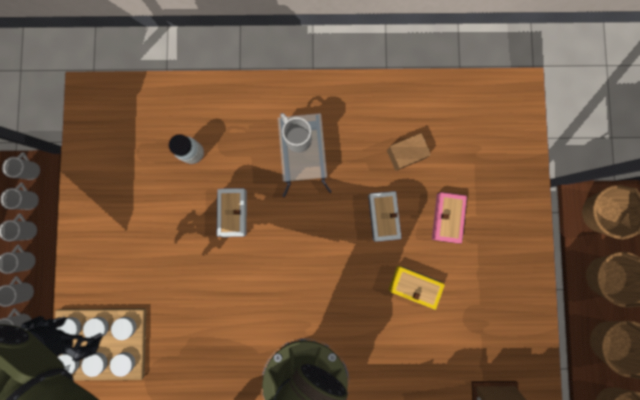

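View pics/scene0.png

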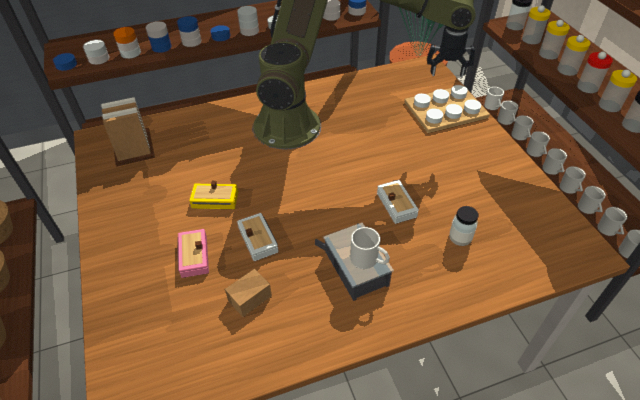

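The candidates in the top view are the silver tins at (232,212) and (386,216). The look-alikes to leave alone are pink (450,217) and yellow (418,288). The riser mouth is at about (304,181), and both silver tins have their tab on the right, so own -y points to world -y. Next I'll measure them and check a close crop.

```bash
cat > meas.py <<'E'
from h import *
def tin(P,box,zlo=30,zhi=44):
    """box u0,v0,u1,v1 -> centre, yaw of long axis (deg), sizes, tab top centre"""
    u0,v0,u1,v1=box; Q=P[v0:v1,u0:u1].reshape(-1,3); Q=Q[np.isfinite(Q).all(1)]
    T=Q[(Q[:,2]>zlo)&(Q[:,2]<zhi)]; r=cv2.minAreaRect(T[:,:2].astype(np.float32))
    b=Q[(Q[:,2]>53)&(Q[:,2]<66)]
    p=cv2.boxPoints(r); e=max([p[1]-p[0],p[2]-p[1]],key=np.linalg.norm); e=e*np.sign(e[0])
    return np.array(r[0]),np.degrees(np.arctan2(e[1],e[0])),r[1],np.median(T[:,2]),b.mean(0) if len(b) else None,len(b)
E
python3 - <<'E'
from meas import *
np.set_printoptions(precision=1,suppress=True)
z=np.load("top0.npz");P=z["P"];im=z["im"]
for b in((205,175,262,250),(360,180,412,255)): print(tin(P,b))
def rect(b,lo,hi):
    u0,v0,u1,v1=b;Q=P[v0:v1,u0:u1].reshape(-1,3);Q=Q[(Q[:,2]>lo)&(Q[:,2]<hi)];r=cv2.minAreaRect(Q[:,:2].astype(np.float32));print(len(Q),r,cv2.boxPoints(r).tolist(),np.median(Q[:,2]))
print("deck");rect((262,90,345,200),70,83)
print("guides");rect((262,182,345,205),15,35)
print("mug");rect((262,90,345,200),150,180)
print("jar");rect((160,120,215,170),95,125)
print("box");rect((380,115,440,175),52,70)
print("pink");rect((428,180,475,250),30,44)
print("table z",np.median(P[240:260,280:300,2]))
print([P[v,u] for u,v in((279,116),(323,115),(284,181),(327,179),(285,194),(328,190))])
c=cv2.resize(im[90:260,160:480],None,fx=2.5,fy=2.5,interpolation=cv2.INTER_CUBIC);cv2.imwrite("pics/crop0.png",c)
E
```

```text
(array([498.9, 215.7]), np.float32(0.43598065), (138.9754180908203, 80.90287017822266), np.float64(37.69498546970499), array([498.6, 191.3,  59.4]), 30)
(array([ 484.8, -236.3]), np.float32(5.0544176), (140.0543670654297, 80.98336029052734), np.float64(37.609916048790524), array([ 486.9, -259.3,   58.7]), 34)
deck
2181 ((683.0673217773438, 2.80419921875), (185.4873046875, 124.0633316040039), 4.962961673736572) [[585.304931640625, 56.57988739013672], [596.037841796875, -67.01831817626953], [780.8297119140625, -50.97148895263672], [770.0968017578125, 72.62671661376953]] 75.71145872415264
guides
67 ((572.9760131835938, -7.6789093017578125), (40.773155212402344, 143.25436401367188), 4.675287246704102) [[546.8190307617188, 62.04826354980469], [558.4955444335938, -80.72944641113281], [599.1329956054688, -77.40608215332031], [587.4564819335938, 65.37162780761719]] 23.757826793403865
mug
202 ((708.6064453125, 12.349782943725586), (71.94682312011719, 82.86112976074219), 87.35433197021484) [[665.5595092773438, -21.672882080078125], [748.3323364257812, -25.497684478759766], [751.6533813476562, 
[... 457 characters left out ...]
22.289081573486328) [[622.9406127929688, -277.2655334472656], [661.3949584960938, -371.0779113769531], [726.5492553710938, -344.3706970214844], [688.0949096679688, -250.55831909179688]] 59.175759325699346
pink
1248 ((479.6059875488281, -430.0130920410156), (81.32709503173828, 140.02130126953125), 81.8463134765625) [[404.5357971191406, -460.3360595703125], [543.1416625976562, -480.19512939453125], [554.6761474609375, -399.69012451171875], [416.0703125, -379.8310546875]] 37.555435563167975
table z -0.702504020270112
[array([797.2,  77.3,   2.4]), array([801.5, -58.6,  -4.4]), array([586. ,  54.9,  67.6]), array([600.6, -69.3,  -0.5]), array([553.1,  56.5,  23. ]), array([565. , -71.8,  15.7])]
```

View pics/crop0.png

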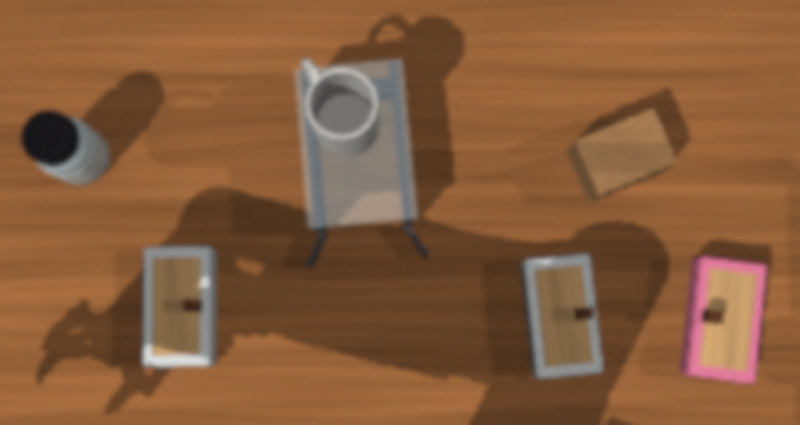

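The crop shows both silver tins shut, with tabs at crop (193,305) and (584,313). All measured sizes and heights match the description. Now I'll plan and check reachability for both.

```bash
cat >> h.py <<'E'
TINS={"L":(np.array([498.9,214.3]),0.44),"R":(np.array([484.9,-237.0]),5.05)}
RO=np.array([590.8,-5.2]); RY=4.96
def Rz(d): return R.from_euler("z",d,degrees=True)
def tool(z,y,flip=False):
    z=np.array(z,float);y=np.array(y,float)*(-1 if flip else 1)
    return R.from_matrix(np.stack([np.cross(y,z),y,z],1))
def lid(c,yaw,th,flip,zg=60.5,up=0):
    """TCP pose holding the tab with the lid at th, 'up' mm backed off along the tab"""
    Y=Rz(yaw); A=R.from_euler("x",-th)
    p=np.array([0,39,28])+A.apply([0,-61,zg-28+up])
    return np.array([*c,0])+Y.apply(p), quat(Y*A*tool([0,0,-1],[1,0,0],flip))
def lane(s,n,z): return np.array([*RO,0])+Rz(RY).apply([s,n,z])
def push(s,z,alpha,flip):
    """TCP pose: fingertips centre at lane s, height z, tool alpha deg below horizontal, closing sideways"""
    a=np.radians(alpha); ax=np.array([np.cos(a),0,-np.sin(a)])
    return lane(s,0,z)-Rz(RY).apply(ax)*bot.tip_reach, quat(Rz(RY)*tool(ax,[0,1,0],flip))
E
python3 - <<'E'
from h import *
np.set_printoptions(precision=2,suppress=True)
print(bot.tip_reach)
for t in TINS:
  for f in(0,1):
    print(t,f,[(th,np.array(q)) if q is not None else (th,None) for th in(0,.5,.9,1.0) for q in[bot.ik(*lid(*TINS[t],th,f))]])
for al in(25,30,40,60,90):
  for f in(0,1):
    print(al,f,[(s, None if bot.ik(*push(s,25,al,f)) is None else np.array(bot.ik(*push(s,25,al,f)))) for s in(-150,-80,-30,20)])
E
```

```text
19.0
L 0 [(0, array([ 0.3 ,  0.5 ,  1.73, -0.  ,  0.91,  0.29])), (0.5, array([ 0.51,  0.61,  1.55, -0.45,  1.27,  0.71])), (0.9, array([ 0.64,  0.79,  1.38, -0.68,  1.61,  0.84])), (1.0, array([ 0.67,  0.84,  1.33, -0.73,  1.69,  0.85]))]
L 1 [(0, None), (0.5, array([ 0.51,  0.61,  1.55, -0.45,  1.27, -2.43])), (0.9, array([ 0.64,  0.79,  1.38, -0.68,  1.61, -2.3 ])), (1.0, array([ 0.67,  0.84,  1.33, -0.73,  1.69, -2.29]))]
R 0 [(0, array([-0.56,  0.53,  1.68, -0.  ,  0.93, -0.64])), (0.5, array([-0.34,  0.43,  1.85, -0.68,  0.76,  0.05])), (0.9, None), (1.0, None)]
R 1 [(0, array([-0.56,  0.53,  1.68, -0.  ,  0.93,  2.5 ])), (0.5, None), (0.9, None), (1.0, None)]
25 0 [(-150, array([-0.33,  0.57,  2.5 ,  2.71,  1.07,  1.6 ])), (-80, array([-0.23,  0.59,  2.34,  2.78,  0.93,  1.65])), (-30, array([-0.19,  0.61,  2.22,  2.81,  0.85,  1.68])), (20, array([-0.15,  0.65,  2.1 ,  2.83,  0.76,  1.7 ]))]
25 1 [(-150, array([-0.33,  0.57,  2.5 ,  2.71,  1.07, -1.54])), (-80, array([-0.23,  0.59,  2.34,  2.78,  0.93, -1.49])), (-30, array([-0.19,  0.61,  2.22,  2.81,  0.85, -1.46])), (20, a
[... 1209 characters left out ...]
array([-0.2 ,  0.25,  2.3 ,  1.06,  0.17,  0.27])), (-80, array([-0.15,  0.36,  2.13,  0.71,  0.18,  0.66])), (-30, array([-0.13,  0.44,  2.  ,  0.52,  0.21,  0.88])), (20, array([-0.1 ,  0.52,  1.87,  0.38,  0.26,  1.04]))]
90 0 [(-150, array([-0.12,  0.37,  1.99, -0.  ,  0.78, -1.78])), (-80, array([-0.1 ,  0.49,  1.8 , -0.  ,  0.85, -1.75])), (-30, array([-0.08,  0.58,  1.65, -0.  ,  0.91, -1.74])), (20, array([-0.07,  0.67,  1.5 , -0.  ,  0.98, -1.72]))]
90 1 [(-150, array([-0.12,  0.37,  1.99, -0.  ,  0.78,  1.36])), (-80, array([-0.1 ,  0.49,  1.8 , -0.  ,  0.85,  1.39])), (-30, array([-0.08,  0.58,  1.65, -0.  ,  0.91,  1.41])), (20, array([-0.07,  0.67,  1.5 , -0.  ,  0.98,  1.42]))]
```

```bash
cat >> h.py <<'E'
def st(): 
    s=bot.read_state(); return s["clock"],np.round(s["ft_force"],1),round(s["grip_width"],1),round(s["grip_force"],1)
def grasp(c,yaw,flip=False):
    bot.move_gripper(40); bot.move_to(*lid(c,yaw,0,flip,up=60)); bot.servo_line(*lid(c,yaw,0,flip)); print("down",st())
    bot.move_gripper(5,40); print("grip",st())
def arc(c,yaw,t0,t1,n,flip=False,speed=60,k=1.0):
    for th in np.linspace(t0,t1,n+1)[1:]:
        bot.servo_line(*lid(c,yaw,th,flip),speed=speed); print(round(th,2),st()[1])
def release_test():
    bot.move_gripper(40); bot.dwell(.7)
    for n in("scene","top"):
        c=bot.read_camera(n); cv2.imwrite(f"pics/rel_{n}{int(bot.read_state()['clock'])}.png",c["image"]); 
    bot.move_gripper(5,40); print("regrip",st())
E
python3 - <<'E'
from h import *
c=TINS["L"]; grasp(*c); arc(*c,0,.9,5); release_test()
E
ls pics
```

```text
down (2.7583, array([-0.2,  0.3, -0. ]), 40.3, 0.0)
grip (3.1083, array([-1.1, -0. ,  5.3]), 13.0, 41.5)
0.18 [1.6 3.8 2.4]
0.36 [ 1.1 -2.   6.7]
0.54 [ 2.  -3.2  9.6]
0.72 [ 1.8 -5.  12.9]
0.9 [ 2.4 -4.9 16. ]
regrip (6.425, array([1.1, 0.3, 0.1]), 12.3, 43.8)
crop0.png
rel_scene6.png
rel_top6.png
scene0.png
top0.png
```

```bash
python3 - <<'E'
import cv2,numpy as np
a=cv2.imread("pics/rel_scene6.png")[130:260,330:510]; b=cv2.imread("pics/rel_top6.png")[150:280,150:330]
cv2.imwrite("pics/rel6.png",cv2.resize(np.vstack([a,b]),None,fx=2.3,fy=2.3,interpolation=cv2.INTER_CUBIC))
E
```

```text
(no output)
```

View pics/rel6.png

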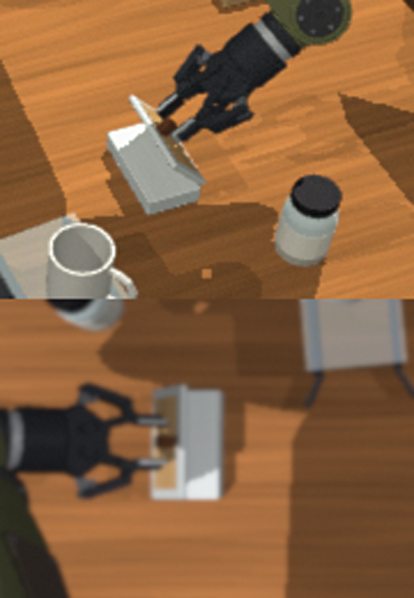

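The left tin's lid stays up with the fingers clear of the tab (upper picture, tab at about (167,127)), and on regrip the tab was still between the fingers. It is the stiff one. Next: shut it, drag it back and across, then align it in front of the lane.

```bash
python3 - <<'E'
from h import *
c=TINS["L"]; arc(*c,.9,0,5,speed=70)
p,q=lid(*c,0,False); bot.servo_line(p-[0,0,1.5],q,speed=20); print(st())
bot.move_gripper(40); bot.dwell(.2); bot.servo_line(p,q,speed=40); bot.move_gripper(5,70); print(st())
q=quat(Rz(RY)*tool([0,0,-1],[1,0,0]))
z=60.0
bot.servo_line(lane(-130,190,z),q,speed=100); print(st())
bot.servo_line(lane(-130,-22,z),q,speed=120); print(st())
bot.move_gripper(40); bot.servo_line(lane(-130,-22,120)); bot.move_to(lane(-230,0,250),q)
im=bot.read_camera("top"); cv2.imwrite("pics/drag.png",im["image"][90:290,180:420]); np.savez("drag.npz",P=cloud(im),im=im["image"]); print(bot.read_state()["clock"])
from meas import tin
P=np.load("drag.npz")["P"]; print(tin(P,(270,185,350,275)))
E
```

```text
0.72 [ 1.2  0.7 -1.2]
0.54 [ 2.3 -7.1  8.8]
0.36 [ 1.3 -7.7 10.4]
0.18 [-0.3 -3.1  4.6]
0.0 [-11.4  12.3  33. ]
(8.3417, array([-16.6,  10.2,  48.4]), 12.4, 54.7)
(9.525, array([-2.6, -1.4,  5.1]), 12.7, 68.4)
(10.25, array([-4.3, -2.7, 12.4]), 12.4, 70.1)
(12.1667, array([-0.2,  5.7, 10.3]), 12.4, 69.7)
13.85
(array([459.8968811 , -13.48394394]), np.float32(4.9642315), (139.81295776367188, 79.77973175048828), np.float64(37.77461469907348), array([462.60351289, -36.89972274,  59.08164075]), 31)
```

View pics/drag.png

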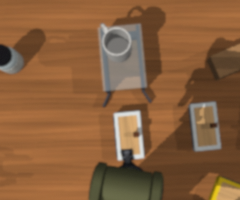

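The stiff tin is shut and square to the lane, standing in front of the mouth (picture (128,135)), about 2 mm left of centre. Next: drag it in part way by the tab, then push it home with tilted fingers.

```bash
python3 - <<'E'
from h import *
c=(np.array([460.1,-14.5]),RY); grasp(*c)
p,q=lid(*c,0,False); l=Rz(-RY).apply(p-np.array([*RO,0])); n0=-22.0; print(l)
bot.servo_line(lane(-100,n0,60.3),q,speed=80); bot.servo_line(lane(-40,n0,60.3),q,speed=60); print(st())
bot.move_gripper(40); bot.servo_line(lane(-40,n0,130),q); 
p,q=push(-160,150,30,False); f=abs(bot.ik(*push(-160,150,30,True))[5]-bot.read_state()["joint_positions"][5])<abs(bot.ik(p,q)[5]-bot.read_state()["joint_positions"][5])
bot.servo_line(lane(-200,0,200)); bot.move_to(*push(-170,110,30,f)); bot.move_gripper(30)
bot.servo_line(*push(-150,24,30,f)); print("flip",f,st())
im=bot.read_camera("top"); a=im["image"][90:260,230:400]; im=bot.read_camera("scene"); b=im["image"][150:320,270:440]
cv2.imwrite("pics/pre.png",cv2.resize(np.hstack([a,b]),None,fx=2.3,fy=2.3,interpolation=cv2.INTER_CUBIC))
E
```

```text
down (15.3167, array([ 0.3, -0.6, -0.1]), 40.1, 0.0)
grip (15.6667, array([-1.9, -0.1,  8.9]), 12.7, 42.1)
[-131.0146482   -19.96482009   60.5       ]
(17.3583, array([-5.9, -0.4, 11.8]), 12.9, 42.4)Traceback (most recent call last):
  File "<stdin>", line 6, in <module>
TypeError: 'NoneType' object is not subscriptable
```

```bash
python3 - <<'E'
from h import *
np.set_printoptions(precision=2,suppress=True)
print(np.array(bot.read_state()["joint_positions"]))
for s,z in((-150,24),(-150,80),(-140,80),(-130,100),(-120,150),(-100,250),(-50,250)):
    for f in(0,1):
        q=bot.ik(*push(s,z,30,f)); print(s,z,f,None if q is None else np.array(q))
E
```

```text
[-0.12  0.44  1.63  0.    1.07 -0.21]
-150 24 0 [-0.31  0.49  2.49  2.7   0.9   1.65]
-150 24 1 [-0.31  0.49  2.49  2.7   0.9  -1.49]
-150 80 0 [-0.31  0.24  2.52  2.59  0.71  1.8 ]
-150 80 1 [-0.31  0.24  2.52  2.59  0.71 -1.35]
-140 80 0 [-0.3   0.26  2.5   2.61  0.69  1.8 ]
-140 80 1 [-0.3   0.26  2.5   2.61  0.69 -1.34]
-130 100 0 [-0.28  0.19  2.47  2.57  0.61  1.87]
-130 100 1 [-0.28  0.19  2.47  2.57  0.61 -1.28]
-120 150 0 [-0.27  0.02  2.44  2.38  0.45  2.1 ]
-120 150 1 [-0.27  0.02  2.44  2.38  0.45 -1.04]
-100 250 0 None
-100 250 1 [-0.24 -0.2   2.31  1.54  0.29 -0.14]
-50 250 0 None
-50 250 1 [-0.2  -0.07  2.2   1.64  0.24 -0.22]
```

```bash
python3 - <<'E'
from h import *
p=bot.read_state()["ee_pos"]; bot.servo_line([p[0]-20,p[1]+10,250])
bot.move_to(*push(-100,250,30,1)); bot.move_gripper(30)
bot.servo_line(*push(-120,150,30,1)); bot.servo_line(*push(-146,80,30,1)); bot.servo_line(*push(-146,18,30,1)); print(st())
im=bot.read_camera("top"); a=im["image"][90:260,230:400]; im=bot.read_camera("scene"); b=im["image"][150:320,270:440]
cv2.imwrite("pics/pre.png",cv2.resize(np.hstack([a,b]),None,fx=2.3,fy=2.3,interpolation=cv2.INTER_CUBIC))
E
```

```text
(23.2, array([ 0.9, -0.3,  0.3]), 30.1, 0.0)
```

View pics/pre.png

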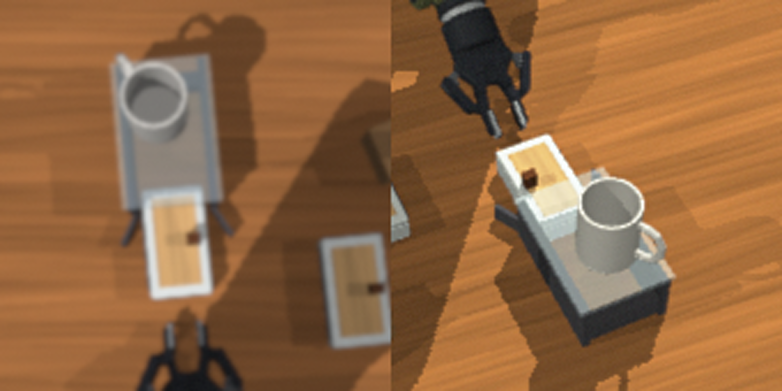

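The tin's front end is under the deck and the fingers are square behind it (left panel, tin at (178,243), tips at (185,335)). Now I'll push.

```bash
python3 - <<'E'
from h import *
print(bot.servo_line(*push(-20,18,30,1),speed=70,until_force=14),st())
hit=bot.servo_line(*push(24,18,30,1),speed=30,until_force=12)
e=np.array(bot.read_state()["ee_pos"]); l=Rz(-RY).apply(e-np.array([*RO,0])); print(hit,st(),"tip s",l[0]+19*np.cos(np.radians(30)),l)
im=bot.read_camera("top"); a=im["image"][90:260,230:400]; np.savez("home.npz",P=cloud(im)); im=bot.read_camera("scene"); b=im["image"][150:320,270:440]
cv2.imwrite("pics/home.png",cv2.resize(np.hstack([a,b]),None,fx=2.3,fy=2.3,interpolation=cv2.INTER_CUBIC))
E
```

```text
False (25.25, array([-1.2,  0.4, -0. ]), 29.8, 0.6)
True (26.4167, array([-2.5, -0.5,  2.1]), 29.9, 1.6) tip s 18.151983568209864 [ 1.6975009   0.1201485  26.82676455]
```

View pics/home.png

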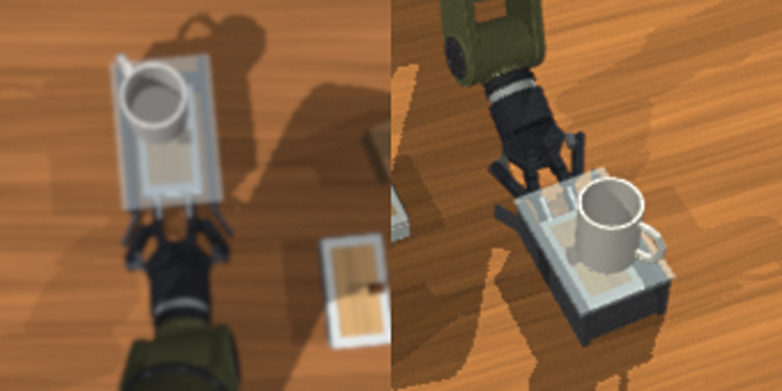

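The tin is under the deck and the push ended on a contact where home is expected. I'll press once more to confirm it's seated, then retreat and check everything.

```bash
python3 - <<'E'
from h import *
from meas import tin
def tip():
    e=np.array(bot.read_state()["ee_pos"]); return Rz(-RY).apply(e-np.array([*RO,0]))[0]+19*np.cos(np.radians(30))
hit=bot.servo_line(*push(26,18,30,1),speed=15,until_force=18); print(hit,tip(),st())
bot.servo_line(*push(-60,18,30,1),speed=100); bot.servo_line(*push(-100,80,30,1)); bot.servo_line(*push(-120,150,30,1)); bot.move_to(*push(-100,250,30,1))
bot.move_joints([-0.24+1.3,*bot.read_state()["joint_positions"][1:]]); print(st())
im=bot.read_camera("top"); P=cloud(im); z0=np.load("top0.npz")["P"]
a=im["image"][90:260,230:400]; s=bot.read_camera("scene")["image"][150:320,270:440]
cv2.imwrite("pics/end.png",cv2.resize(np.hstack([a,s]),None,fx=2.3,fy=2.3,interpolation=cv2.INTER_CUBIC))
print("R tin",tin(P,(360,180,412,255)))
for nme,b,lo,hi in(("mug",(262,90,345,200),150,180),("jar",(160,120,215,170),95,125),("box",(380,115,440,175),52,70),("deck",(262,90,345,200),70,83)):
    for X in(z0,P):
        Q=X[b[1]:b[3],b[0]:b[2]].reshape(-1,3);Q=Q[(Q[:,2]>lo)&(Q[:,2]<hi)];print(nme,len(Q),Q.mean(0).round(1))
E
```

```text
True 18.154659927843127 (26.775, array([-3.1,  0.5,  1.5]), 30.1, 1.7)
(31.925, array([-0.8, -0.4, -0.5]), 30.2, 0.0)
R tin (array([ 484.73669434, -236.3807373 ]), np.float32(5.4780335), (139.73477172851562, 81.63333892822266), np.float64(37.64379670600704), array([ 486.95119377, -259.26075922,   59.15529719]), 35)
mug 202 [706.9  15.  160.1]
mug 207 [707.6  15.7 159.9]
jar 412 [683.1 339.2 108.6]
jar 410 [683.2 339.2 108.7]
box 833 [ 674.1 -310.    59.1]
box 831 [ 674.2 -310.1   59. ]
deck 2181 [671.   -1.7  75.9]
deck 2165 [670.8  -1.6  76. ]
```

View pics/end.png

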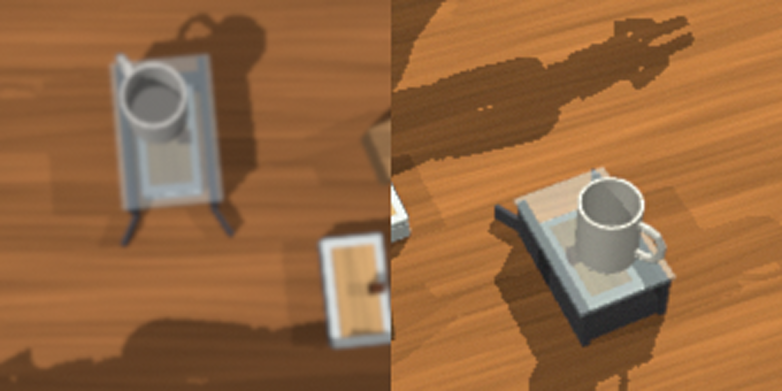

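The second press ended at the same spot (18.15 mm) under 18 N. The good tin, mug, jar and box haven't moved. The open knuckles came close to the guides, though, so I'll press once more with the gripper closed to rule out a false stop.

```bash
python3 - <<'E'
from h import *
def tip():
    e=np.array(bot.read_state()["ee_pos"]); return Rz(-RY).apply(e-np.array([*RO,0]))[0]+19*np.cos(np.radians(30))
bot.move_to(*push(-100,250,30,1)); bot.move_gripper(0)
bot.servo_line(*push(-120,150,30,1)); bot.servo_line(*push(-100,70,30,1)); bot.servo_line(*push(-60,21,30,1))
bot.servo_line(*push(5,21,30,1),speed=80,until_force=12); print(tip(),st())
print(bot.servo_line(*push(27,21,30,1),speed=20,until_force=14),tip(),st())
bot.servo_line(*push(-60,21,30,1),speed=100); bot.servo_line(*push(-100,80,30,1)); bot.servo_line(*push(-120,150,30,1)); bot.move_to(*push(-100,250,30,1)); print(st())
im=bot.read_camera("top"); cv2.imwrite("pics/fin.png",cv2.resize(im["image"][90:260,230:400],None,fx=3,fy=3,interpolation=cv2.INTER_CUBIC))
E
```

```text
4.578495901212412 (37.775, array([-0. ,  0.4,  0. ]), 0.3, 0.0)
True 17.739851279765745 (38.4917, array([-2.8, -0.3, -0.1]), -0.3, 1.4)
(41.55, array([-0.2, -1.5, -0.7]), -0.2, 0.0)
```

View pics/fin.png

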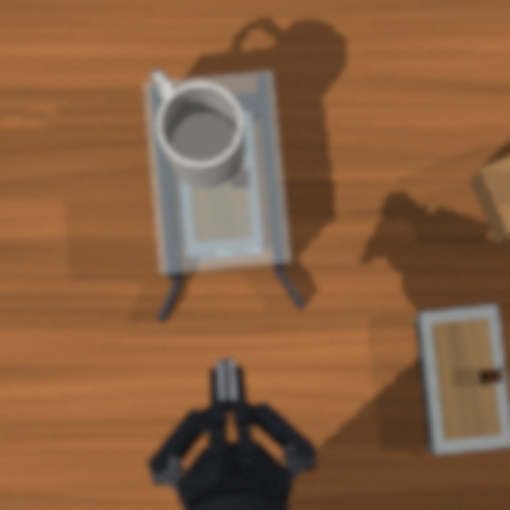

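The closed fingers met the same hard stop, so the tin is home. It sits shut under the deck (near end at picture row 255), the good tin is untouched at (467,378), and the hand is clear. I'm handing it in.

```bash
python3 -c "
from h import *
print(bot.finish_job())"
```

```text
the job is handed in; nothing more can be done
None
```

The left tin had the stiff lid (it stayed up at 0.9 rad when let go); I shut it, slid it under the riser against the back stop and handed the job in at about 42 s, with the right tin left shut and untried and the mug, jar and box where they were.

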